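# Roll the forming mandrel out of its spring clips and set it up under the lamp

### The arm

A 6-joint arm with a two-finger parallel gripper is mounted at the origin on the work surface. World frame = base frame: x ahead of the robot, y to its left, z up, the work surface at z = 0. Lengths are in m, angles in rad, forces in N, time in s.
With the tool pointing down it reaches from about 0.25 to 0.775 m from the base axis. Payload 4 kg.
Tool frame: the origin (TCP) lies between the finger pads; the fingertips stand bot.finger_overhang ahead of it and the grasp point (between the pads) lies 2 mm behind it (bot.finger_overhang is the distance from the TCP to the fingertips, in m); z points along the fingers, y is the line along which they close (so a half turn about z gives the same grasp; the last joint's range is limited). The gripper opens to 85 mm and grips with 20 to 120 N. Pads are 22 mm wide; open, the fingers measure 114 mm over their backs; the gripper's body (76 mm by 85 mm) begins 54 mm behind the grasp point. The pads swing forward as they close: fully open they stand 13 mm farther back than shut.
Start: joints at [-1.239, 0.087, 1.371, -0, 1.684, -0.103], TCP at [0.232, -0.499, 0.209] pointing down, gripper open.
Joint ranges: [-3.1, 3.1], [-0.76, 2.03], [0.27, 2.55], [-1.08, 4.22], [0.17, 2.65], [-2.57, 2.57]. Speed limits (rad/s): [2.79, 2.79, 3.14, 3.14, 3.14, 3.14].

### API

Orientations are given as a rotation vector (axis times angle).
In Python, from rig import bot, optics, nets gives the robot as it stands.
- The arm moves only by the tool servo_tool, never from a script. Its argument "motion" is text: rows parted by semicolons, each of 7 numbers parted by spaces: the turn, a rotation vector about the tool's x, y, z each as a share of 60 degrees, from -1 to 1, then the shift along the tool's x, y, z each as a share of 30 cm, from -1 to 1, then the opening, from -1 (shut) to 1 (fully open). A call has 1 to 20 rows; each row shifts and turns the commanded pose from where the row before left it, along the tool's axes as they then stand; what a row does not reach is not made up. A row lasts 1/8 s, in which the tool goes at most 62.5 mm and 10.7 degrees, less where a joint would pass 70% of its speed; a pose out of reach is approached as far as the arm can. A call with a number of a shift or a turn outside -1 to 1 is refused whole. A call with a gripper value outside its range is refused whole. The fingers move at their own pace and stop on an object; "newtons" is the grip in N (left out, the last holds). Time passes only in rows, so rows that do not move let the fingers close. It gives the time, the measured TCP pose, the force, the opening and the grip force at its end, in the units of the state.
- bot.get_state(): the state, without advancing time (a new reading comes with each control period).
- optics.get_image(name): name is "scene" or "side" or "wrist"; returns a dict with "img" (400x640x3 uint8, red, green, blue), "intrinsics" (3x3 intrinsics, pixels), "rvec" (rotation vector, rad) and "tvec" (3), from world to camera coordinates, as OpenCV has them. Camera axes: x right, y down, z forward; pixel columns grow to the right and rows downward; lengths in m; the calibration is good to about 2 mm. A picture is of the moment at which its call begins. There is no depth.
- bot.job_done(): hands the job in; it is judged then, once.
Trained networks look in a picture, given as the dict that the camera call returned (one of the last four; its "shot" number tells which), for a name from the list of things; names that differ only in an ending like _2 or _b are one class to them, and where a whole thing is asked for, a point or a joint stands for the part that bears it (a point fixed in the world has none). Each returns a list of dicts, best first, with "confidence" (0 to 1); they miss things now and then, are a little off and sometimes report something else, mostly with a low value. They report only what shows in the picture. A call takes as long as a camera call. They do not tell look-alikes from the thing itself.
- nets.look_for(label, picture): "xy" ([column, row] in pixels, amid what is visible of it).
- nets.silhouettes(label, picture): "mask" (400x640 bool, what is visible of it) and "xy" ([column, row] in pixels, amid what is visible of it).
- nets.mark_of(label, picture): "xy" ([column, row] in pixels: a listed point, or the origin of a listed thing).
The state is a dict: "t": time; "joint_pos": joint angles; "joint_velocities": joint speeds; "joint_torque": joint torques, N m; "ee_pos": TCP position; "eef_rot": TCP orientation; "force": force on the tool from outside, world axes, zero at the start; "ft_torque": the same for the moment, N m; "gripper_width": finger opening in m; "gripper_force": force on a finger pad.
Only numpy, scipy, OpenCV 4.12 (cv2) and the standard library are available. Lean on these libraries where they do the work, as an engineer would, in place of code of your own. Each camera call takes 0.05 s, during which the arm holds its last target. There are 200 camera calls.

### The job

Take the wooden forming mandrel out of its two spring clips by rolling it sideways over the brass leaves (the steel hooks stop a straight pull; do not fold the leaves flat), and lower it, still held, into the two V blocks of the forming station so that it lies across both with a collar outside each. Then swing the stiff lamp so that its head stands over the middle of the mandrel, let go, and leave the hammer, the tin cup and the plates where they are.

Things in the scene. Friction and masses are not known exactly. Their poses are not given: they have to be found in the camera images.
- rack: Fixed dark wooden clip rack; origin on the bench straight below the clips' middle; x to its back, y along the mandrel, z up. Plank 170 x 180 x 18 mm (x -65 to 105). Two cheeks 12 mm wide at y = -52 and +52 mm carry a clip each; 92 mm free between them. The clips lean 35 degrees: they open outward along n = (-0.574, 0, 0.819); their slope rises along t = (0.819, 0, 0.574).
- clip_mid (a point): Middle of the clips' centre line, 120 mm above the bench: the mandrel's centre starts here (3 mm off along y at most). On its +t side stand rigid hooks 22 mm tall along n; their noses reach over the mandrel to between 1 mm short of and 6 mm past its centre line (set differently each time): feel it. Way out: 14 to 22 mm along -t, bending the leaves, till an outward pull along n is free.
- rail_mid (a point): Middle of a fixed steel rail 16 mm thick, 164 mm long along rack y, right above the mandrel (rack x -10, z 300 mm); side bars at y = -82 and 82 mm join it to posts at x = 85 mm. It bars a gripper coming straight down; one tilted about 35 degrees, pointing along -n, passes in front of it.
- leaf_right (a joint): Angle of the brass spring leaf at rack y = -52 mm, on the -t side of the mandrel (12 mm wide, 43 mm long): 0 = closed, grows as it bends away from the mandrel; springs back. Hinged 18 mm along -t and 25 mm along -n from the centre line. Pushing the mandrel takes about 5 N to start both leaves, about 15 N at 0.6 rad. Past 1.0 rad it counts as folded flat.
- leaf_left (a joint): The same for the leaf at rack y = +52 mm.
- mandrel_mid (a point): Centre of the loose mandrel: pale beech round bar, 30 mm diameter, 156 mm long, axis along its y, with a steel collar 40 mm in diameter and 12 mm wide at each end (66 to 78 mm from the centre). About 0.3 kg. Its middle is free to grip. The collars stop it from being slid endways out of the clips.
- station: Fixed pale wooden forming station; origin on the bench below the middle of the V rest, y along the rest. Board 130 (x) x 200 (y) x 16 mm, and a tongue to x = 190 mm with the lamp post, 20 mm thick, at x = 160 mm. Two dark V blocks 14 mm wide at y = -45 and +45 mm (76 mm free between them), reaching 40 mm to each side in x, 80 mm high.
- rest_mid (a point): Where the mandrel's centre lies when it rests in both V blocks: 70 mm above the bench, straight over the station's origin. It may be up to about 14 mm off along y.
- lamp (a joint): Swing of the lamp about its vertical post (station x = 160 mm, y = 0): 0 = head over the middle of the rest; grows as the head swings to the station's +y. Stiff (about 2.5 N at the grip), stays where it is left; stops at -0.6 and 1.7 rad. The grip's axis in the station frame: (160 - 160 cos q, 160 sin q) mm.
- lamp_grip (a point): A point in the upright black grip (20 mm diameter) on the green lamp head, 216 mm above the bench; the grip rises from 190 mm (top of the head) to 236 mm. The head is 68 mm in diameter, its underside 166 mm above the bench; a flat grey arm 14 mm wide joins it to the post at 178 to 188 mm height.
- hammer: Bystander: a hammer lying on the bench, 200 mm long.
- tin_cup: Bystander: an open tin cup, 66 mm wide, 75 mm tall, origin under its centre.
- plates: Bystander: stack of hammered tin plates, 100 x 100 x 12 mm, origin under its centre.
Not all that is in view belongs to the job. Leave any green or turquoise look-alike of the part that bears mandrel_mid alone.

How it is judged:
On the way, in this order (a step that is already met when the one before it is completed fails the run):
1. the mandrel is clear of the clips, held in the fingers (distance between mandrel_mid and clip_mid above 0.06 m and contact force between mandrel and the fingers above 0.5 N), for 0.1 s.
2. the mandrel lies in both V blocks while the fingers still touch it (x of mandrel_mid in the frame of station between -0.006 and 0.006 m and y of mandrel_mid in the frame of station between -0.016 and 0.016 m and z of mandrel_mid in the frame of station between 0.064 and 0.076 m and angle between the y axis of mandrel_mid and the y axis of station, either way round below 0.08 rad and contact force between mandrel and the fingers above 0.3 N and contact force between mandrel and station above 0.3 N), for 0.04 s.
3. the lamp head is over the middle of the rest, the mandrel lying there (horizontal distance between lamp_grip and rest_mid below 0.03 m and x of mandrel_mid in the frame of station between -0.006 and 0.006 m and y of mandrel_mid in the frame of station between -0.016 and 0.016 m and z of mandrel_mid in the frame of station between 0.064 and 0.076 m and angle between the y axis of mandrel_mid and the y axis of station, either way round below 0.08 rad), for 0.2 s.
At the end, for the whole second after the job is handed in: The mandrel lies still across both V blocks (centre within 6 mm across and in height and 16 mm along the rest, within 0.08 rad of its line), and the lamp is at rest with its grip within 30 mm horizontally of the rest's middle (all of step 3 and linear speed of mandrel below 0.01 m/s and velocity of joint lamp between -0.03 and 0.03 rad/s); the robot touches nothing.
It fails at once if a brass leaf is folded flat (past 1.0 rad) (value of joint any of leaf_right, leaf_left above 1 rad).
It fails at once if the hammer, cup or plates are moved more than 20 mm (distance of any of hammer, tin_cup, plates from where it was at the start of the episode above 0.02 m).
It also fails if it takes over 72 s, if anything falls off the work surface, if the arm or the gripper's body presses on something with over 40 N, if the wrist force passes 120 N, or if a joint passes its speed limit or range.

## Working session

There is one attempt and no reset: what is moved stays moved. The work goes in short steps, Python scripts to look and compute and a tool call to move; the robot and the scene stay as the last step left them, time stands still between calls to the robot, and variables do not carry over. Pictures are saved under pics/ and viewed, at most 10 in all, crops included, and the job is handed in when it is done.

Besides the shell and the picture viewer there is one more tool, called by a JSON object that holds its "op" and its "data". servo_tool: Moves the arm, as the interface text tells. Shift numbers are shares of 30 cm and turn numbers shares of 60 degrees, none past 1 either way. Its arguments: {"type":"object","properties":{"motion":{"type":"string"},"newtons":{"type":"number"}},"required":["motion"]}

```bash
ls; mkdir -p pics
cat > h.py <<'E'
import numpy as np, cv2
from rig import bot, optics, nets
from scipy.spatial.transform import Rotation as R
def cam(p):
    Rm=cv2.Rodrigues(np.array(p['rvec'],float))[0]; return Rm,np.array(p['tvec'],float).ravel(),np.array(p['intrinsics'],float)
def ray(p,xy):
    Rm,t,K=cam(p); d=Rm.T@np.linalg.inv(K)@np.array([xy[0],xy[1],1.]); return -Rm.T@t,d/np.linalg.norm(d)
def atz(p,xy,z):
    o,d=ray(p,xy); return o+d*(z-o[2])/d[2]
def tri(l):
    A=np.zeros((3,3));b=np.zeros(3)
    for p,xy in l:
        o,d=ray(p,xy);M=np.eye(3)-np.outer(d,d);A+=M;b+=M@o
    x=np.linalg.solve(A,b)
    return x,[np.linalg.norm((np.eye(3)-np.outer(d,d))@(x-o)) for o,d in [ray(*q) for q in l]]
def proj(p,X):
    return cv2.projectPoints(np.atleast_2d(np.array(X,float)),np.array(p['rvec'],float),np.array(p['tvec'],float),np.array(p['intrinsics'],float),None)[0].reshape(-1,2)
def save(p,n): cv2.imwrite('pics/'+n,cv2.cvtColor(p['img'],cv2.COLOR_RGB2BGR))
E
python3 - <<'E'
from h import *
np.set_printoptions(precision=3,suppress=True)
P={n:optics.get_image(n) for n in ("scene","side")}
print(bot.finger_overhang)
for n,p in P.items():
    save(p,n+'0.png'); print(n,-cam(p)[0].T@cam(p)[1])
for k in ["rack","clip_mid","rail_mid","mandrel_mid","station","rest_mid","lamp_grip","lamp","hammer","tin_cup","plates","leaf_left","leaf_right"]:
    for n,p in P.items():
        try:print(k,n,[(np.round(d['xy'],1).tolist(),round(d['confidence'],2)) for d in nets.mark_of(k,p)][:4])
        except Exception as e: print(k,n,e)
E
```

```text
pics
0.017
scene [ 0.997 -0.253  1.027]
side [0.37  0.758 1.037]
rack scene [([364.8, 198.0], 0.64)]
rack side [([307.6, 294.9], 0.84)]
clip_mid scene [([371.1, 169.4], 0.66)]
clip_mid side [([305.0, 274.3], 0.97), ([330.7, 178.1], 0.41)]
rail_mid scene [([374.3, 130.5], 0.82)]
rail_mid side [([310.7, 230.5], 0.61)]
mandrel_mid scene [([400.1, 258.8], 0.92), ([352.6, 146.1], 0.58)]
mandrel_mid side [([369.4, 332.6], 0.9), ([227.5, 257.2], 0.78), ([309.8, 273.0], 0.7)]
station scene [([242.4, 267.8], 0.58), ([315.8, 260.3], 0.25)]
station side [([291.9, 217.6], 0.72), ([330.7, 178.8], 0.67)]
rest_mid scene [([239.0, 257.6], 0.73)]
rest_mid side [([331.1, 165.8], 0.89)]
lamp_grip scene []
lamp_grip side [([285.3, 166.1], 0.75)]
lamp scene it knows: clip_mid, hammer, lamp_grip, mandrel_mid, plates, rack, rail_mid, rest_mid, station, tin_cup
lamp side it knows: clip_mid, hammer, lamp_grip, mandrel_mid, plates, rack, rail_mid, rest_mid, station, tin_cup
hammer scene [([292.2, 207.1], 0.91)]
hammer side [([353.6, 238.5], 0.57)]
tin_cup scene [([315.0, 260.1], 0.84)]
tin_cup side [([289.2, 218.0], 0.53), ([330.8, 165.6], 0.34)]
plates scene []
plates side [([253.9, 216.3], 0.84)]
leaf_left scene it knows: clip_mid, hammer, lamp_grip, mandrel_mid, plates, rack, rail_mid, rest_mid, station, tin_cup
leaf_left side it knows: clip_mid, hammer, lamp_grip, mandrel_mid, plates, rack, rail_mid, rest_mid, station, tin_cup
leaf_right scene it knows: clip_mid, hammer, lamp_grip, mandrel_mid, plates, rack, rail_mid, rest_mid, station, tin_cup
leaf_right side it knows: clip_mid, hammer, lamp_grip, mandrel_mid, plates, rack, rail_mid, rest_mid, station, tin_cup
```

View pics/scene0.png

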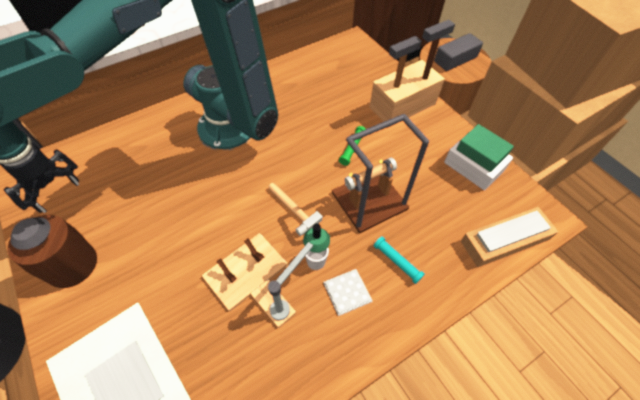

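View pics/side0.png

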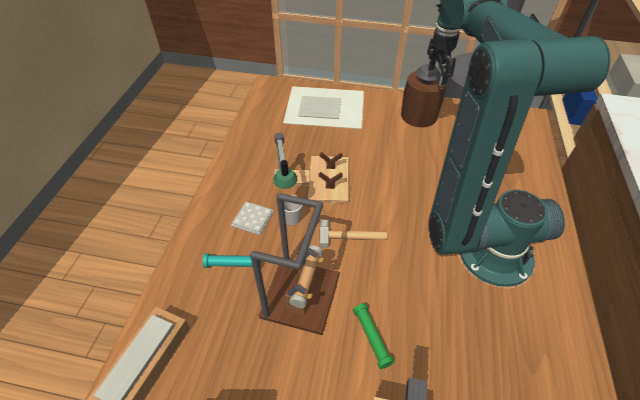

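Run:
```python
from h import *
np.set_printoptions(precision=3,suppress=True)
s=optics.get_image("scene");d=optics.get_image("side")
def show(k,a,b):print(k,*tri([(s,a),(d,b)]))
show('rack',[364.8,198],[307.6,294.9]);show('clip',[371.1,169.4],[305,274.3]);show('rail',[374.3,130.5],[310.7,230.5])
show('station',[242.4,267.8],[330.7,178.8]);show('rest',[239,257.6],[331.1,165.8])
show('cup',[315,260.1],[289.2,218]);show('hammer',[292.2,207.1],[353.6,238.5])
print('grip@z.216',atz(d,[285.3,166.1],.216),'plates',atz(d,[253.9,216.3],0))
for xy in ([400.1,258.8],[352.6,146.1]):print('mand scene',atz(s,xy,.015),atz(s,xy,.12))
for xy in ([369.4,332.6],[227.5,257.2],[309.8,273]):print('mand side',atz(d,xy,.015),atz(d,xy,.12))
```

```text
rack [ 0.509  0.238 -0.001] [np.float64(0.0013263289540819032), np.float64(0.0013263289540820103)]
clip [0.506 0.25  0.132] [np.float64(0.0031707588160225326), np.float64(0.0031707588160225218)]
rail [0.496 0.237 0.296] [np.float64(0.0014523438361682057), np.float64(0.0014523438361681966)]
station [ 0.522 -0.192  0.005] [np.float64(0.002225617363192352), np.float64(0.0022256173631922827)]
rest [ 0.522 -0.19   0.069] [np.float64(0.002734046079776301), np.float64(0.0027340460797762203)]
cup [ 0.614 -0.005  0.005] [np.float64(0.006220678146344671), np.float64(0.006220678146344657)]
hammer [ 0.414  0.028 -0.005] [np.float64(0.001278527572464021), np.float64(0.0012785275724640796)]
grip@z.216 [ 0.623 -0.018  0.216] plates [0.73  0.011 0.   ]
mand scene [0.736 0.195 0.015] [0.763 0.148 0.12 ]
mand scene [0.324 0.321 0.015] [0.394 0.261 0.12 ]
mand side [0.331 0.315 0.015] [0.335 0.361 0.12 ]
mand side [0.754 0.177 0.015] [0.714 0.237 0.12 ]
mand side [0.514 0.18  0.015] [0.499 0.239 0.12 ]
```

The scene shows three bar-shaped candidates:
- **Pale beech bar with steel collars:** in the rack clips at scene (371,172) and side (307,275). This fits the description.
- **Green bar:** scene (352,146), side (373,335). A look-alike.
- **Turquoise bar:** scene (400,259), side (230,260). A look-alike.

The station is at scene (245,265), the lamp head at scene (317,240), and the cup is under the lamp. I'll confirm with enlarged crops.

Run:
```python
from h import *
s=cv2.imread('pics/scene0.png');d=cv2.imread('pics/side0.png')
def c(im,x,y,w,h,f): return cv2.resize(im[y:y+h,x:x+w],None,fx=f,fy=f,interpolation=cv2.INTER_CUBIC)
cv2.imwrite('pics/rack.png',np.hstack([c(s,330,105,100,130,4),c(d,245,190,100,130,4)]))  # origins
cv2.imwrite('pics/stat.png',np.hstack([c(s,195,215,140,115,3)[:, :420],c(d,245,120,126,115,3)]))
```

```text
(no output)
```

View pics/rack.png

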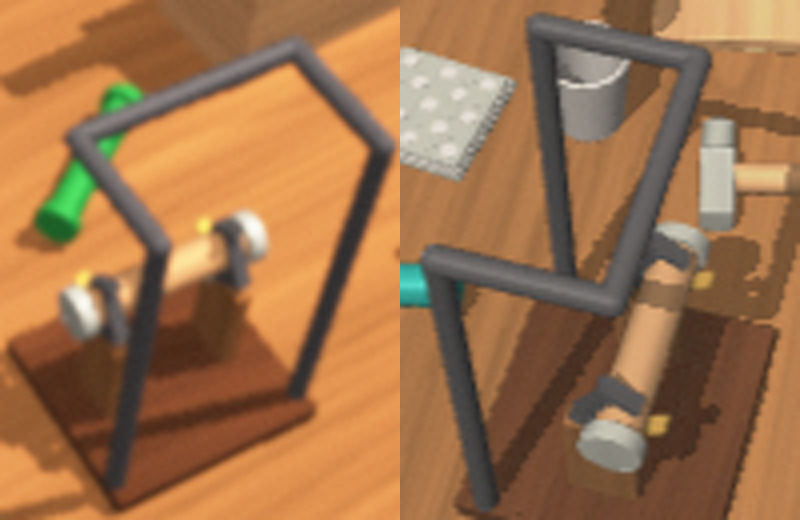

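View pics/stat.png

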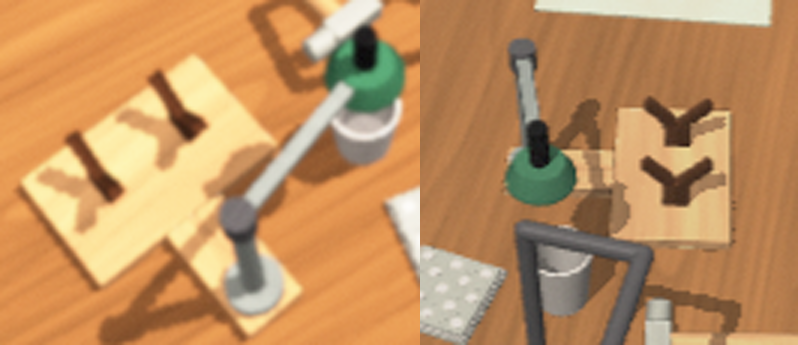

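The crops confirm the target: the pale beech bar with grey collars in the clips, crop left (165,270). The rack posts are on the far (+x) side. The lamp grip is at scene (317,231) and side (284,167). Next I'll fit the poses.

```bash
cat > fit.py <<'E'
from h import *
from scipy.optimize import least_squares
np.set_printoptions(precision=4,suppress=True)
s=optics.get_image("scene");d=optics.get_image("side")
def Tw(q,X): X=np.atleast_2d(X)/1000.; c,n=np.cos(q[2]),np.sin(q[2]); return np.c_[q[0]+c*X[:,0]-n*X[:,1],q[1]+n*X[:,0]+c*X[:,1],X[:,2]]
def fit(obs,q0):
    f=lambda q:np.concatenate([(proj(p,Tw(q,[X]))[0]-xy) for p,X,xy in obs])
    r=least_squares(f,q0,loss='soft_l1');print(r.x,np.degrees(r.x[2]));print(np.round(f(r.x).reshape(-1,2),1).tolist());return r.x
S=lambda x,y:np.array([330+x/4,105+y/4]);D=lambda x,y:np.array([245+(x-400)/4,190+y/4])
z=300
o=[(s,(-10,-82,z),S(80,135)),(s,(-10,82,z),S(295,48)),(s,(85,-82,z),S(163,245)),(s,(85,82,z),S(382,148)),(s,(85,-82,18),S(118,485)),(s,(85,82,18),S(298,393)),(s,(105,90,9),S(314,410)),
(d,(-10,-82,z),D(703,57)),(d,(-10,82,z),D(613,300)),(d,(85,82,z),D(433,255)),(d,(85,-82,z),D(540,27)),(d,(85,82,18),D(487,500))]
qr=fit(o,[.509,.238,0])
A=lambda x,y:np.array([195+x/3,215+y/3]);B=lambda x,y:np.array([245+(x-420)/3,120+y/3])
o=[(s,(-65,-100,16),A(22,185)),(s,(-65,100,16),A(195,57)),(s,(65,100,16),A(277,143)),(s,(65,-100,12),A(100,284)),(s,(160,0,16),A(253,288)),
(d,(-65,-100,16),B(730,108)),(d,(-65,100,16),B(731,240)),(d,(65,100,16),B(612,235)),(d,(65,-100,16),B(616,108))]
qs=fit(o,[.522,-.19,0])
g,e=tri([(s,A(365,50)),(d,B(538,143))]);print('grip',g,e)
post=Tw(qs,[160,0,216])[0];print('post',post,'dist',np.linalg.norm((g-post)[:2]))
v=R.from_euler('z',-qs[2]).apply(g-post);print('q',np.arctan2(v[1],-v[0]))
print('mandrel start',Tw(qr,[0,0,120]),'rest',Tw(qs,[0,0,70]))
E
python3 fit.py
```

```text
[ 0.5063  0.2458 -0.0651] -3.7302417742824994
[[-0.8, 0.5], [-0.2, -0.4], [-0.8, -0.3], [0.5, -0.9], [-0.9, -1.5], [-0.5, -0.6], [0.9, 0.5], [-1.6, 0.3], [-0.5, 0.0], [0.4, 0.7], [-0.5, -0.7], [-0.4, -0.5]]
[ 0.5307 -0.1897  0.1664] 9.535293624061689
[[-1.3, -2.1], [-0.7, -2.1], [0.1, -0.1], [0.1, 0.5], [1.5, 0.4], [-0.3, 0.0], [-0.1, -0.2], [-1.3, 0.3], [0.5, -1.0]]
grip [ 0.6264 -0.0157  0.2108] [np.float64(0.0006988508367036119), np.float64(0.0006988508367038602)]
post [ 0.6885 -0.1632  0.216 ] dist 0.15999123879000374
q 1.3386886402948004
mandrel start [[0.5063 0.2458 0.12  ]] rest [[ 0.5307 -0.1897  0.07  ]]
```

```bash
cat >> h.py <<'E'
QR=np.array([.5063,.2458,-.0651]);QS=np.array([.5307,-.1897,.1664])
def fr(q,v): return R.from_euler('z',q[2]).apply(np.array(v,float))
def rackp(v): return np.array([QR[0],QR[1],0])+fr(QR,np.array(v)/1000.)
def statp(v): return np.array([QS[0],QS[1],0])+fr(QS,np.array(v)/1000.)
n=np.array([-.5736,0,.8192]);t=np.array([.8192,0,.5736])
def mk(z,y): x=np.cross(y,z); return R.from_matrix(np.c_[x,y,z])
def diff(pos,rot,pos0=None,rot0=None):
    st=bot.get_state()
    p0=np.array(st['ee_pos']) if pos0 is None else pos0; r0=R.from_rotvec(st['eef_rot']) if rot0 is None else rot0
    w=(r0.inv()*rot).as_rotvec(); v=r0.inv().apply(pos-p0)
    print('turn share',np.round(w/np.radians(60),3),'shift share',np.round(v/.3,3),'mm',np.round(v*1000,1))
E
python3 - <<'E'
from h import *
np.set_printoptions(precision=3,suppress=True)
st=bot.get_state();r0=R.from_rotvec(st['eef_rot']);print(st['t'],r0.as_matrix(),st['ee_pos'],st['force'],st['gripper_width'])
for sg in (1,-1):
    rt=mk(fr(QR,-n),sg*fr(QR,t)); g=rackp([0,0,120])
    print(sg); diff(g+fr(QR,n)*.15,rt); diff(g,rt,g+fr(QR,n)*.15,rt)
    dn=mk(np.array([0,0,-1.]),sg*fr(QS,[1,0,0])); diff(statp([0,0,70]),dn)
# camera intermediate: raise
E
```

```text
1.3 [[ 0.907  0.421  0.   ]
 [ 0.421 -0.907 -0.   ]
 [-0.     0.    -1.   ]] [ 0.232 -0.499  0.209] [-0.936 -0.24  -0.47 ] 0.084958052530273
1
turn share [-0.526  0.312 -0.989] shift share [ 1.624 -2.003 -0.113] mm [ 487.2 -600.9  -33.9]
turn share [0. 0. 0.] shift share [0.  0.  0.5] mm [  0.   0. 150.]
turn share [ 0.     0.    -1.244] shift share [ 1.338 -0.515  0.463] mm [ 401.4 -154.4  139. ]
-1
turn share [0.356 0.601 1.905] shift share [ 1.624 -2.003 -0.113] mm [ 487.2 -600.9  -33.9]
turn share [0. 0. 0.] shift share [-0.  -0.   0.5] mm [ -0.  -0. 150.]
turn share [ 0.    -0.     1.756] shift share [ 1.338 -0.515  0.463] mm [ 401.4 -154.4  139. ]
```

{"op": "servo_tool", "data": {"motion": "0 0 0 0.102 -0.11 -0.053 1;0 0 0 0.102 -0.11 -0.053 1;0 0 0 0.102 -0.11 -0.053 1;0 0 0 0.102 -0.11 -0.053 1;0 0 0 0.102 -0.11 -0.053 1;0 0 0 0.102 -0.11 -0.053 1;0 0 0 0.102 -0.11 -0.053 1;0 0 0 0.0815 -0.146 0 1;0 0 0 0.0815 -0.146 0 1;0 0 0 0.0815 -0.146 0 1;0 0 0 0.0815 -0.146 0 1;0 0 0 0.0815 -0.146 0 1;0 0 0 0.0815 -0.146 0 1;0 0 0 0.0815 -0.146 0 1;0 0 0 0.0815 -0.146 0 1", "newtons": 60}}

```text
t: 3.18
ee_pos: [0.3582, 0.2028, 0.3206]
eef_rot: [3.067, 0.678, 0.002]
force: [1.0, -0.3, 0.2]
gripper_width: 0.0856
gripper_force: 0.0
```

{"op": "servo_tool", "data": {"motion": "-0.066 0.039 -0.124 0 0 0 1;-0.066 0.039 -0.124 0 0 0 1;-0.066 0.039 -0.124 0 0 0 1;-0.066 0.039 -0.124 0 0 0 1;-0.066 0.039 -0.124 0 0 0 1;-0.066 0.039 -0.124 0 0 0 1;-0.066 0.039 -0.124 0 0 0 1;-0.066 0.039 -0.124 0 0 0 1;0 0 0 0 0 0 1"}}

```text
t: 4.3
ee_pos: [0.3574, 0.2008, 0.3199]
eef_rot: [1.922, 1.805, 0.57]
force: [-0.0, 0.7, -0.4]
gripper_width: 0.0856
gripper_force: 0.0
```

```bash
cat > look.py <<'E'
import sys
from h import *
np.set_printoptions(precision=4,suppress=True)
E
python3 - <<'E'
from h import *
np.set_printoptions(precision=4,suppress=True)
st=bot.get_state();print(st['t'],st['ee_pos'],st['joint_pos'],st['force'])
rt=mk(fr(QR,-n),fr(QR,t)); g=rackp([0,0,120])
diff(g+fr(QR,n)*.15,rt)
p=optics.get_image('wrist');save(p,'w1.png');s=optics.get_image('scene')
for k in('mandrel_mid','clip_mid'):
    for c in(p,s):print(k,[(np.round(d['xy'],1).tolist(),round(d['confidence'],2)) for d in nets.mark_of(k,c)][:4], proj(c,g))
E
```

```text
4.3 [0.3574 0.2008 0.3199] [ 0.7184 -0.576   1.8008 -0.4198  1.4648  0.7288] [-0.0336  0.673  -0.3728]
turn share [ 0.001 -0.     0.002] shift share [0.182 0.016 0.324] mm [54.6  4.7 97.3]
mandrel_mid [([385.7, 143.7], 0.78), ([435.5, 131.6], 0.75), ([317.1, 124.5], 0.66), ([139.9, 70.1], 0.65)] [[319.5932 124.9908]]
mandrel_mid [([396.6, 258.8], 0.65), ([356.1, 147.5], 0.63), ([370.6, 173.6], 0.61)] [[370.5075 173.2645]]
clip_mid [([319.7, 124.8], 0.56), ([276.5, 122.8], 0.45)] [[319.5932 124.9908]]
clip_mid [([369.8, 169.3], 0.82)] [[370.5075 173.2645]]
```

View pics/w1.png

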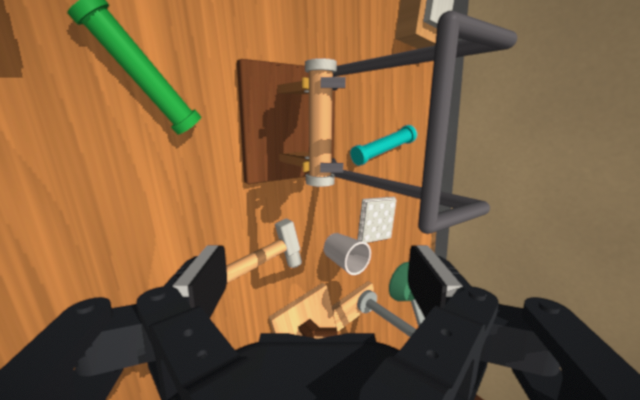

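The wrist view shows the pale mandrel at (320,122) between its clips, and my model projects it to (319.6,125). The pose agrees, so I'll approach along -n.

{"op": "servo_tool", "data": {"motion": "0 0 0 0.0364 0.003 0.065 1;0 0 0 0.0364 0.003 0.065 1;0 0 0 0.0364 0.003 0.065 1;0 0 0 0.0364 0.003 0.065 1;0 0 0 0.0364 0.003 0.065 1;0 0 0 0 0 0.08 1;0 0 0 0 0 0.08 1;0 0 0 0 0 0.08 1;0 0 0 0 0 0 1"}}

```text
t: 5.72
ee_pos: [0.4626, 0.2479, 0.1813]
eef_rot: [1.924, 1.806, 0.561]
force: [0.1, -0.3, 1.0]
gripper_width: 0.0855
gripper_force: 0.0
```

Run:
```python
from h import *
np.set_printoptions(precision=4,suppress=True)
rt=mk(fr(QR,-n),fr(QR,t)); g=rackp([0,0,120])
diff(g-fr(QR,n)*.002,rt);print(bot.get_state()['force'])
p=optics.get_image('wrist');save(p,'w2.png');print(proj(p,[g,rackp([0,72,120]),rackp([0,-72,120])]))
```

```text
turn share [-0.003  0.004  0.003] shift share [0.003 0.003 0.258] mm [ 1.   0.9 77.3]
[ 0.0544 -0.2542  1.0398]
[[316.7754 199.1007]
 [317.1441 107.4288]
 [316.46   277.5211]]
```

View pics/w2.png

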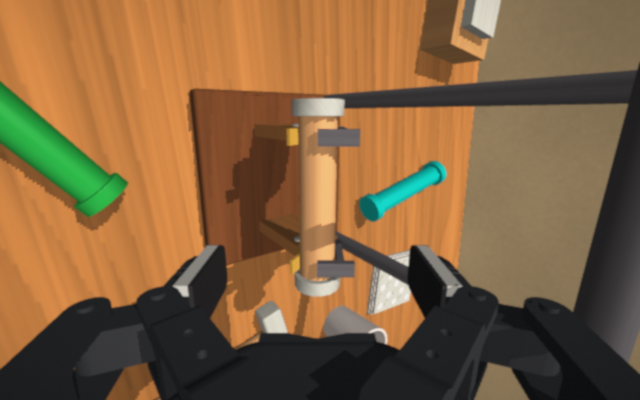

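The mandrel axis is at column 318 with collars at rows 107 and 285, as predicted. The hook noses end at about column 318. Descending and closing.

{"op": "servo_tool", "data": {"motion": "0 0 0 0.001 0.001 0.06 1;0 0 0 0.001 0.001 0.06 1;0 0 0 0.001 0.001 0.06 1;0 0 0 0 0 0.06 1;0 0 0 0 0 0.018 1;0 0 0 0 0 0 1"}}

```text
t: 6.52
ee_pos: [0.5082, 0.2472, 0.1221]
eef_rot: [1.921, 1.805, 0.57]
force: [-0.2, 0.7, 0.5]
gripper_width: 0.0852
gripper_force: 0.0
```

{"op": "servo_tool", "data": {"motion": "0 0 0 0 0 0 -1;0 0 0 0 0 0 -1;0 0 0 0 0 0 -1;0 0 0 0 0 0 -1;0 0 0 0 0 0 -1;0 0 0 0 0 0 -1;0 0 0 0 0 0 -1;0 0 0 0 0 0 -1", "newtons": 60}}

```text
t: 7.52
ee_pos: [0.508, 0.2469, 0.1213]
eef_rot: [1.921, 1.805, 0.569]
force: [0.3, -0.4, -0.2]
gripper_width: -0.0002
gripper_force: 0.0
```

Run:
```python
from h import *
np.set_printoptions(precision=4,suppress=True)
st=bot.get_state();print(st['ee_pos'],st['gripper_width'],st['gripper_force'])
I=[]
for c,(x,y) in (('scene',(320,90)),('side',(245,180)),('wrist',None or (0,0))):
    p=optics.get_image(c);im=cv2.cvtColor(p['img'],cv2.COLOR_RGB2BGR)
    q=proj(p,[st['ee_pos'],rackp([0,0,120])]);print(c,q)
    I.append(cv2.resize(im,(480,300)) if c=='wrist' else cv2.resize(im[y:y+110,x:x+146],(398,300),interpolation=cv2.INTER_CUBIC))
top=np.hstack(I[:2]);b=np.zeros((300,796,3),np.uint8);b[:,:480]=I[2]
cv2.imwrite('pics/c3.png',np.vstack([top,b]))
```

```text
[0.508  0.2469 0.1213] -0.0001554912196936176 0.0
scene [[371.2186 173.24  ]
 [370.5075 173.2645]]
side [[305.6087 274.7069]
 [306.3939 274.7047]]
wrist [[315.2346 235.5929]
 [311.6868 237.452 ]]
```

View pics/c3.png

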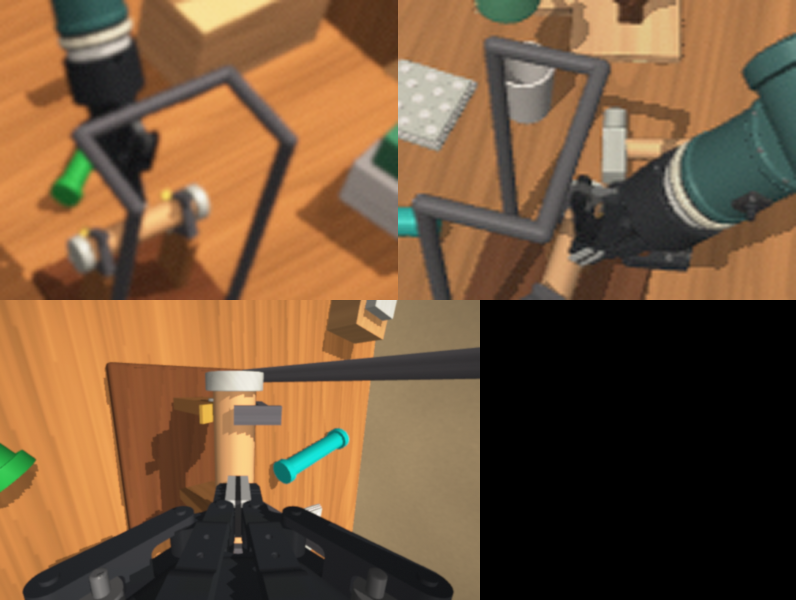

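The fingers closed in front of the mandrel: its pads are at wrist (317,237) and the bar lies beyond them. I'll feel for the depth with the shut fingers, along tool z.

{"op": "servo_tool", "data": {"motion": "0 0 0 0 0 0.013 -1;0 0 0 0 0 0 -1"}}

```text
t: 7.92
ee_pos: [0.5101, 0.2466, 0.1176]
eef_rot: [1.921, 1.806, 0.568]
force: [0.4, -0.1, -0.4]
gripper_width: 0.0002
gripper_force: 0.0
```

Run:
```python
from h import *
np.set_printoptions(precision=4,suppress=True)
st=bot.get_state();P=np.array(st['ee_pos']);z=R.from_rotvec(st['eef_rot']).apply([0,0,1]);y=R.from_rotvec(st['eef_rot']).apply([0,1,0]);print(P,z,st['force'])
I=[]
for c,(x,yy) in (('scene',(340,120)),('side',(275,235)),('wrist',(270,190))):
    p=optics.get_image(c);im=cv2.cvtColor(p['img'],cv2.COLOR_RGB2BGR)
    f=4 if c!='wrist' else 2.6
    w,h=(66,100) if c!='wrist' else (100,154)
    k=cv2.resize(im[yy:yy+h,x:x+w],(264,400),interpolation=cv2.INTER_CUBIC)
    f=264/w
    for X,col in ((P,(255,0,0)),(P+.017*z,(0,0,255)),(rackp([0,0,120]),(0,255,0)),(rackp([0,60,120]),(0,255,0)),(P-.054*z,(255,0,255))):
        q=(proj(p,X)[0]-[x,yy]+.5)*f; cv2.circle(k,(int(q[0]),int(q[1])),3,col,-1)
    I.append(k)
cv2.imwrite('pics/c4.png',np.hstack(I))
```

```text
[0.5101 0.2466 0.1176] [ 0.5732 -0.0381 -0.8185] [ 0.4404 -0.0506 -0.3804]
```

View pics/c4.png

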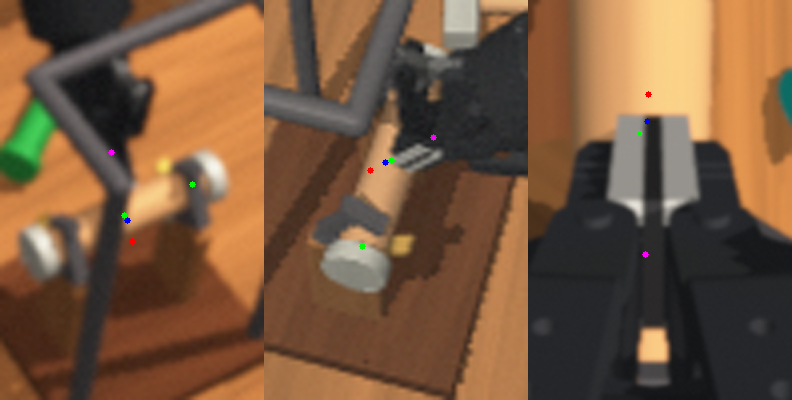

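In the side view the shut fingertips end near (402,165) in the crop. That is about 35 mm short of where the reported TCP plus overhang (red dot) puts them, so I'll trust contact and keep feeling in small steps.

{"op": "servo_tool", "data": {"motion": "0 0 0 0 0 0.007 -1;0 0 0 0 0 0 -1"}}

```text
t: 8.32
ee_pos: [0.5114, 0.2466, 0.1162]
eef_rot: [1.921, 1.806, 0.568]
force: [-1.4, 0.3, -0.6]
gripper_width: -0.0001
gripper_force: 0.0
```

{"op": "servo_tool", "data": {"motion": "0 0 0 0 0 0.007 -1;0 0 0 0 0 0 -1"}}

```text
t: 8.57
ee_pos: [0.5128, 0.2467, 0.1156]
eef_rot: [1.921, 1.805, 0.57]
force: [-4.5, -0.4, 3.9]
gripper_width: -0.0002
gripper_force: 3.1
```

{"op": "servo_tool", "data": {"motion": "0 0 0 0 0 0.007 -1;0 0 0 0 0 0 -1"}}

```text
t: 8.82
ee_pos: [0.5143, 0.2467, 0.1163]
eef_rot: [1.92, 1.803, 0.572]
force: [-13.7, -3.5, 15.2]
gripper_width: 0.0001
gripper_force: 9.7
```

Contact is confirmed about 7 mm past the nominal axis. The real tips therefore sit about 21 mm behind the reported TCP, and I need to go about 34 mm deeper. Backing off, opening and re-approaching.

{"op": "servo_tool", "data": {"motion": "0 0 0 0 -0.004 -0.02 -1;0 0 0 0 -0.004 -0.02 0;0 0 0 0 0 0 1;0 0 0 0 0 0 1;0 0 0 0 0 0 1;0 0 0 0 0 0 1;0 0 0 0 0 0 1"}}

```text
t: 9.7
ee_pos: [0.505, 0.2471, 0.1212]
eef_rot: [1.921, 1.805, 0.569]
force: [-0.4, 0.2, -0.2]
gripper_width: 0.0853
gripper_force: 0.0
```

{"op": "servo_tool", "data": {"motion": "0 0 0 0 0 0.03 1;0 0 0 0 0 0.03 1;0 0 0 0 0 0.03 1;0 0 0 0 0 0 1"}}

```text
t: 10.2
ee_pos: [0.5202, 0.2455, 0.0977]
eef_rot: [1.922, 1.806, 0.566]
force: [0.8, -0.6, -0.4]
gripper_width: 0.0853
gripper_force: 0.0
```

{"op": "servo_tool", "data": {"motion": "0 0 0 0 0 0.025 1;0 0 0 0 0 0.02 1;0 0 0 0 0 0 1"}}

```text
t: 10.58
ee_pos: [0.5281, 0.2453, 0.0874]
eef_rot: [1.922, 1.806, 0.567]
force: [0.1, -0.2, -0.3]
gripper_width: 0.0855
gripper_force: 0.0
```

{"op": "servo_tool", "data": {"motion": "0 0 0 0 0 0 -1;0 0 0 0 0 0 -1;0 0 0 0 0 0 -1;0 0 0 0 0 0 -1;0 0 0 0 0 0 -1;0 0 0 0 0 0 -1", "newtons": 60}}

```text
t: 11.32
ee_pos: [0.5282, 0.2457, 0.0888]
eef_rot: [1.921, 1.805, 0.57]
force: [-5.2, -0.9, 5.2]
gripper_width: 0.0286
gripper_force: 58.8
```

Gripped at a width of 28.6 mm. Now rolling along -t (tool -y).

{"op": "servo_tool", "data": {"motion": "0 0 0 0 -0.015 0 -1;0 0 0 0 -0.015 0 -1;0 0 0 0 -0.015 0 -1;0 0 0 0 0 0 -1", "newtons": 70}}

```text
t: 11.82
ee_pos: [0.5217, 0.2466, 0.0848]
eef_rot: [1.913, 1.801, 0.579]
force: [13.2, -3.3, 3.3]
gripper_width: 0.0281
gripper_force: 69.6
```

{"op": "servo_tool", "data": {"motion": "0 0 0 0 -0.005 0 -1;0 0 0 0 0 -0.007 -1;0 0 0 0 0 0 -1"}}

```text
t: 12.2
ee_pos: [0.5194, 0.2472, 0.086]
eef_rot: [1.914, 1.801, 0.581]
force: [12.3, -2.0, 3.7]
gripper_width: 0.0279
gripper_force: 69.9
```

{"op": "servo_tool", "data": {"motion": "0 0 0 0 -0.01 0 -1;0 0 0 0 -0.01 0 -1;0 0 0 0 0 0 -1"}}

```text
t: 12.58
ee_pos: [0.5162, 0.2479, 0.0845]
eef_rot: [1.911, 1.799, 0.585]
force: [15.0, -2.8, 5.3]
gripper_width: 0.0279
gripper_force: 69.9
```

{"op": "servo_tool", "data": {"motion": "0 0 0 0 0 -0.01 -1;0 0 0 0 0 0 -1"}}

```text
t: 12.82
ee_pos: [0.5135, 0.2483, 0.0863]
eef_rot: [1.913, 1.8, 0.584]
force: [12.0, -1.5, 5.7]
gripper_width: 0.0279
gripper_force: 70.1
```

```bash
cat > rel.py <<'E'
from h import *
np.set_printoptions(precision=1,suppress=True)
st=bot.get_state();P=np.array(st['ee_pos']);r=R.from_rotvec(st['eef_rot'])
p0=np.array([.5282,.2457,.0888]);T=fr(QR,t);N=fr(QR,n)
F=np.array(st['force']);z0=R.from_rotvec([1.921,1.805,.57]).apply([0,0,1])
c=P-.037*r.apply([0,0,1]);c0=p0-.037*z0
print('TCP d t,n',1e3*(P-p0)@T,1e3*(P-p0)@N,'mandrel d t,n',1e3*(c-c0)@T,1e3*(c-c0)@N,'F t,n',F@T,F@N,'clip off',1e3*(c0-rackp([0,0,120]))@T,1e3*(c0-rackp([0,0,120]))@N)
E
python3 rel.py
```

```text
TCP d t,n -13.580033749099892 6.472124610315765 mandrel d t,n -14.04466656078325 6.467683899544914 F t,n 13.145526607026515 -2.2615311722999216 clip off -0.07990993253923184 -1.0961621653397189
```

{"op": "servo_tool", "data": {"motion": "0 0 0 0 -0.005 -0.01 -1;0 0 0 0 0 -0.01 -1;0 0 0 0 0 0 -1"}}

```text
t: 13.2
ee_pos: [0.5076, 0.2486, 0.089]
eef_rot: [1.915, 1.801, 0.582]
force: [8.4, -0.7, 4.8]
gripper_width: 0.0279
gripper_force: 70.2
```

```bash
python3 rel.py
```

```text
TCP d t,n -16.879237893161946 12.064834550096935 mandrel d t,n -17.23708083332375 12.061905195505425 F t,n 9.696916211693551 -0.9016777461523695 clip off -0.07990993253923184 -1.0961621653397189
```

Outward motion is free, with about -1 N along n and the leaf force dropping. Pulling out along n.

{"op": "servo_tool", "data": {"motion": "0 0 0 0 0 -0.025 -1;0 0 0 0 0 -0.025 -1;0 0 0 0 0 -0.03 -1;0 0 0 0 0 0 -1"}}

```text
t: 13.7
ee_pos: [0.4877, 0.2475, 0.1017]
eef_rot: [1.924, 1.808, 0.564]
force: [0.4, 0.2, -4.0]
gripper_width: 0.0279
gripper_force: 70.2
```

{"op": "servo_tool", "data": {"motion": "0 0 0 0 0 -0.08 -1;0 0 0 0 0 -0.08 -1;0 0 0 0 0 -0.08 -1;0 0 0 0 0 -0.08 -1;0 0 0 0 0 0 -1"}}

```text
t: 14.32
ee_pos: [0.4338, 0.2521, 0.1822]
eef_rot: [1.921, 1.807, 0.569]
force: [-0.5, 0.3, -4.5]
gripper_width: 0.0281
gripper_force: 70.3
```

```bash
python3 rel.py
python3 - <<'E'
from h import *
np.set_printoptions(precision=4,suppress=True)
st=bot.get_state();P=np.array(st['ee_pos']);r=R.from_rotvec(st['eef_rot'])
print(st['t'],P,r.as_matrix())
p=optics.get_image('wrist');s=optics.get_image('scene');d=optics.get_image('side')
pr=[c for c in (s,d)]
for c in (s,d,p):
    print([(np.round(x['xy'],1).tolist(),round(x['confidence'],2)) for x in nets.mark_of('mandrel_mid',c)][:4],proj(c,[P,P-.037*r.apply([0,0,1])]))
im=[cv2.cvtColor(c['img'],cv2.COLOR_RGB2BGR) for c in (s,d,p)]
cv2.imwrite('pics/c5.png',np.hstack([cv2.resize(im[2][100:400],(420,300))[:, :],cv2.resize(im[1][150:300,230:420],(380,300))]))
E
```

```text
TCP d t,n -23.952904421622044 130.79163613682053 mandrel d t,n -23.897627979051187 130.7917147240892 F t,n -3.062423846389079 -3.3877056055733066 clip off -0.07990993253923184 -1.0961621653397189
14.325 [0.4338 0.2521 0.1822] [[ 0.0614  0.8171  0.5732]
 [ 0.9981 -0.0495 -0.0364]
 [-0.0014  0.5744 -0.8186]]
[([398.9, 259.9], 0.88), ([355.5, 147.2], 0.72), ([357.2, 128.8], 0.6)] [[359.795  142.0015]
 [356.8455 129.7916]]
[([226.8, 258.5], 0.84), ([368.9, 332.3], 0.67), ([347.5, 265.9], 0.56), ([252.3, 213.7], 0.2)] [[335.6182 268.9582]
 [345.144  264.1606]]
[([412.8, 188.0], 0.81), ([62.0, 121.8], 0.62)] [[315.2305 235.542 ]
 [314.7923 266.1638]]
```

View pics/c5.png

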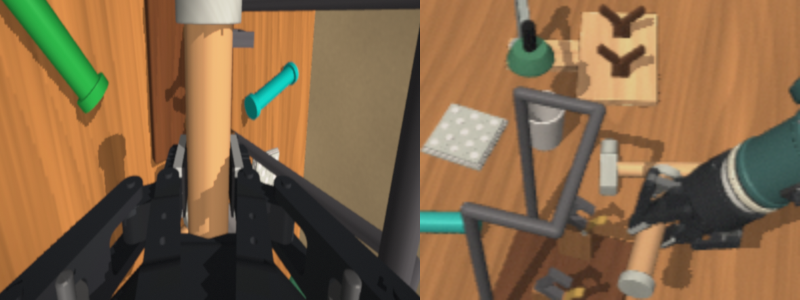

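The mandrel is held mid-length and clear of the clips. The networks put it at scene (357,129) and side (347.5,266), which matches the 37 mm tool-offset model.

Run:
```python
from h import *
st=bot.get_state();r0=R.from_rotvec(st['eef_rot'])
dn=mk(np.array([0,0,-1.]),fr(QS,[1,0,0]))
W1=np.array([.37,.05,.24]);diff(W1,r0);diff(W1,dn,W1,r0)
W2=statp([0,0,70])+[0,0,.10-.037];print(W2);diff(W2,dn,W1,dn)
```

```text
turn share [0. 0. 0.] shift share [-0.683 -0.029 -0.258] mm [-204.9   -8.6  -77.5]
turn share [ 0.58   0.071 -0.211] shift share [0. 0. 0.] mm [0. 0. 0.]
[ 0.5307 -0.1897  0.133 ]
turn share [0. 0. 0.] shift share [-0.877  0.396  0.357] mm [-263.   118.8  107. ]
```

{"op": "servo_tool", "data": {"motion": "0 0 0 0 -0.005 -0.13 -1;0 0 0 -0.137 -0.005 -0.03 -1;0 0 0 -0.137 -0.005 -0.03 -1;0 0 0 -0.137 -0.005 -0.03 -1;0 0 0 -0.137 -0.005 -0.03 -1;0 0 0 -0.137 -0.005 -0.01 -1;0.097 0.012 -0.035 0 0 0 -1;0.097 0.012 -0.035 0 0 0 -1;0.097 0.012 -0.035 0 0 0 -1;0.097 0.012 -0.035 0 0 0 -1;0.097 0.012 -0.035 0 0 0 -1;0.097 0.012 -0.035 0 0 0 -1;0 0 0 0 0 0 -1"}}

```text
t: 16.25
ee_pos: [0.3902, 0.057, 0.242]
eef_rot: [-2.029, -2.384, 0.02]
force: [0.1, -0.1, -3.0]
gripper_width: 0.0277
gripper_force: 70.6
```

{"op": "servo_tool", "data": {"motion": "0 0 0 -0.125 0.056 0.02 -1;0 0 0 -0.125 0.056 0.03 -1;0 0 0 -0.125 0.056 0.04 -1;0 0 0 -0.125 0.056 0.05 -1;0 0 0 -0.125 0.056 0.06 -1;0 0 0 -0.125 0.056 0.06 -1;0 0 0 -0.125 0.056 0.06 -1;0 0 0 0 0 0 -1;0 0 0 0 0 0 -1"}}

```text
t: 17.38
ee_pos: [0.5452, -0.1825, 0.1456]
eef_rot: [-2.029, -2.385, 0.017]
force: [-0.4, -0.8, -3.3]
gripper_width: 0.0279
gripper_force: 70.4
```

Run:
```python
from h import *
np.set_printoptions(precision=4,suppress=True)
st=bot.get_state();P=np.array(st['ee_pos']);r=R.from_rotvec(st['eef_rot'])
dn=mk(np.array([0,0,-1.]),fr(QS,[1,0,0]))
print(st['t'],P,st['force'],st['gripper_width']);diff(statp([0,0,70])-[0,0,.037],dn)
c=P-.037*r.apply([0,0,1])
s=optics.get_image('scene');d=optics.get_image('side');w=optics.get_image('wrist')
G=[];S=[]
for m in (s,d,w):
    L=[(np.round(x['xy'],1).tolist(),round(x['confidence'],2)) for x in nets.mark_of('mandrel_mid',m)][:4];print('m',L,proj(m,c))
    print('rest',[(np.round(x['xy'],1).tolist(),round(x['confidence'],2)) for x in nets.mark_of('rest_mid',m)][:3],proj(m,statp([0,0,70])))
    print('stat',[(np.round(x['xy'],1).tolist(),round(x['confidence'],2)) for x in nets.mark_of('station',m)][:3],proj(m,statp([0,0,0])))
```

```text
17.375 [ 0.5452 -0.1825  0.1456] [-0.4029 -0.7849 -3.2964] 0.02793100385194353
turn share [-0.014 -0.001 -0.005] shift share [-0.016 -0.046  0.376] mm [ -4.8 -13.8 112.9]
m [([240.8, 244.7], 0.84), ([396.2, 260.5], 0.82), ([354.6, 149.5], 0.52)] [[239.7223 244.4691]]
rest [([238.5, 258.2], 0.65)] [[241.5641 260.4621]]
stat [([245.9, 271.2], 0.89)] [[245.4736 270.7835]]
m [([369.0, 331.9], 0.95), ([325.5, 139.6], 0.57), ([231.7, 259.3], 0.57)] [[324.485  139.6364]]
rest [] [[329.0823 164.9203]]
stat [([331.0, 180.8], 0.98)] [[328.6781 179.6085]]
m [([317.8, 269.1], 0.56)] [[313.8371 264.6537]]
rest [([293.8, 204.5], 0.83)] [[297.7155 205.0316]]
stat [] [[302.6408 185.8707]]
```

Run:
```python
from h import *
np.set_printoptions(precision=1,suppress=True)
d=optics.get_image('side');s=optics.get_image('scene')
print(proj(d,[statp([x,y,77]) for y in(-45,45) for x in (-38,38)]))
print(proj(d,statp([10,0,70]))-proj(d,statp([0,0,70])))
B=lambda x,y:[245+(x-420)/3,120+y/3]
print([np.round(B(*q),1) for q in((710,102),(647,100),(712,162),(643,160))])
A=lambda x,y:[195+x/3,215+y/3]
print(proj(s,[statp([x,y,77]) for y in(-45,45) for x in (-38,38)]),[np.round(A(*q),1) for q in((73,140),(115,195),(157,77),(197,130))])
```

```text
[[340.9 154. ]
 [317.9 153.4]
 [340.9 173.8]
 [316.8 173.1]]
[[-3.1 -0.1]]
[array([341.7, 154. ]), array([320.7, 153.3]), array([342.3, 174. ]), array([319.3, 173.3])]
[[218.8 259.9]
 [235.5 280.4]
 [246.5 239.6]
 [263.5 258.9]] [array([219.3, 261.7]), array([233.3, 280. ]), array([247.3, 240.7]), array([260.7, 258.3])]
```

The V blocks suggest a station x about 4 mm smaller than the fit. Aligning and lowering most of the way.

{"op": "servo_tool", "data": {"motion": "-0.014 -0.001 -0.005 -0.016 -0.03 0 -1;0 0 0 0 -0.029 0 -1;0 0 0 0 0 0.07 -1;0 0 0 0 0 0.07 -1;0 0 0 0 0 0.07 -1;0 0 0 0 0 0.06 -1;0 0 0 0 0 0 -1;0 0 0 0 0 0 -1"}}

```text
t: 19.08
ee_pos: [0.5294, -0.1908, 0.0655]
eef_rot: [2.028, 2.397, -0.0]
force: [0.3, 0.8, -2.5]
gripper_width: 0.0279
gripper_force: 70.6
```

{"op": "servo_tool", "data": {"motion": "0 0 0 0 0 0.03 -1;0 0 0 0 0 0.025 -1;0 0 0 0 0 0 -1"}}

```text
t: 19.45
ee_pos: [0.5282, -0.19, 0.0469]
eef_rot: [-2.027, -2.397, 0.002]
force: [0.1, 0.3, -3.0]
gripper_width: 0.0279
gripper_force: 70.6
```

```bash
cat > m.py <<'E'
from h import *
np.set_printoptions(precision=4,suppress=True)
st=bot.get_state();P=np.array(st['ee_pos']);r=R.from_rotvec(st['eef_rot'])
c=P-.037*r.apply([0,0,1]);v=R.from_euler('z',-QS[2]).apply(c-statp([0,0,0]))
print(st['t'],'mandrel model in station mm',v*1e3,'F',st['force'],'Tq',st['ft_torque'],st['gripper_width'])
s=optics.get_image('scene');d=optics.get_image('side')
def near(m,k):
    q=proj(m,c)[0];L=[x for x in nets.mark_of(k,m) if np.hypot(*(np.array(x['xy'])-q))<14];return L[0]['xy'] if L else None
a,b=near(s,'mandrel_mid'),near(d,'mandrel_mid');print(a,b)
if a is not None and b is not None:
    X,e=tri([(s,a),(d,b)]);print('net mandrel',R.from_euler('z',-QS[2]).apply(X-statp([0,0,0]))*1e3,e)
E
python3 m.py
```

```text
19.45 mandrel model in station mm [-2.4558  0.0426 83.9188] F [ 0.0865  0.3366 -2.9845] Tq [-0.0208  0.0146 -0.0221] 0.02785335023880369
[242.2, 258.9] [331.9, 163.2]
net mandrel [-4.677   1.5207 76.2594] [np.float64(0.004909089693120272), np.float64(0.00490908969312047)]
```

Not touching yet. Lowering in small steps until contact.

{"op": "servo_tool", "data": {"motion": "0 0 0 0 0 0.015 -1;0 0 0 0 0 0.01 -1;0 0 0 0 0 0 -1"}}

```text
t: 20.02
ee_pos: [0.5286, -0.1903, 0.04]
eef_rot: [-2.028, -2.398, 0.001]
force: [-1.0, -0.3, -2.5]
gripper_width: 0.0277
gripper_force: 70.6
```

{"op": "servo_tool", "data": {"motion": "0 0 0 0 0 0.01 -1;0 0 0 0 0 0 -1"}}

```text
t: 20.27
ee_pos: [0.5288, -0.1903, 0.0373]
eef_rot: [-2.028, -2.399, 0.001]
force: [-0.5, 0.3, -3.5]
gripper_width: 0.0279
gripper_force: 70.6
```

{"op": "servo_tool", "data": {"motion": "0 0 0 0 0 0.01 -1;0 0 0 0 0 0 -1"}}

```text
t: 20.52
ee_pos: [0.5292, -0.1907, 0.0354]
eef_rot: [2.028, 2.398, -0.001]
force: [-2.1, -0.1, 1.6]
gripper_width: 0.0279
gripper_force: 71.0
```

Contact, with a push toward -x. Easing over and settling down.

{"op": "servo_tool", "data": {"motion": "0 0 0 0 -0.004 0.005 -1;0 0 0 0 0 0 -1;0 0 0 0 0 0 -1"}}

```text
t: 20.9
ee_pos: [0.5285, -0.1911, 0.0346]
eef_rot: [2.027, 2.397, 0.0]
force: [-2.2, 0.8, 4.9]
gripper_width: 0.0277
gripper_force: 71.4
```

{"op": "servo_tool", "data": {"motion": "0 0 0 0 -0.002 0.005 -1;0 0 0 0 0 0 -1;0 0 0 0 0 0 -1"}}

```text
t: 21.28
ee_pos: [0.5285, -0.1911, 0.0345]
eef_rot: [2.026, 2.396, 0.001]
force: [-2.9, 1.4, 10.5]
gripper_width: 0.0277
gripper_force: 72.3
```

```bash
python3 m.py
```

```text
21.275 mandrel model in station mm [-2.5316 -0.946  71.4665] F [-2.8561  1.3812 10.5352] Tq [ 0.412   0.4168 -0.0141] 0.027725434281415353
[239.4, 259.9] [331.8, 164.4]
net mandrel [-7.518  -3.5268 68.1468] [np.float64(0.001452365366250191), np.float64(0.0014523653662502844)]
```

The mandrel is seated: z has stopped at about 71 mm with a 10 N upward reaction. Releasing and rising.

{"op": "servo_tool", "data": {"motion": "0 0 0 0 0 -0.006 -1;0 0 0 0 0 0 1;0 0 0 0 0 0 1;0 0 0 0 0 0 1;0 0 0 0 0 0 1;0 0 0 0 0 0 1;0 0 0 0 0 0 1"}}

```text
t: 22.35
ee_pos: [0.5272, -0.1908, 0.0334]
eef_rot: [2.028, 2.399, -0.001]
force: [-0.4, -0.6, 0.1]
gripper_width: 0.0854
gripper_force: 0.0
```

{"op": "servo_tool", "data": {"motion": "0 0 0 0 0 -0.03 1;0 0 0 0 0 -0.05 1;0 0 0 0 0 -0.08 1;0 0 0 0 0 -0.12 1;0 0 0 0 0 -0.12 1;0 0 0 0 0 -0.12 1;0 0 0 0 0 -0.12 1;0 0 0 0 0 -0.12 1;0 0 0 0 0 0 1"}}

```text
t: 23.48
ee_pos: [0.5287, -0.1914, 0.2672]
eef_rot: [2.022, 2.391, 0.003]
force: [0.0, 0.6, -1.2]
gripper_width: 0.0852
gripper_force: 0.0
```

Run:
```python
from h import *
np.set_printoptions(precision=4,suppress=True)
st=bot.get_state();print(st['t'],st['ee_pos'],st['force'])
s=optics.get_image('scene');d=optics.get_image('side');w=optics.get_image('wrist')
a0=proj(s,statp([0,0,70]))[0];b0=proj(d,statp([0,0,70]))[0]
for m,q in((s,a0),(d,b0)):
    print([np.round(x['xy'],1) for x in nets.mark_of('mandrel_mid',m)],q)
M=[x['mask'] for x in nets.silhouettes('mandrel_mid',s) if np.hypot(*(np.array(x['xy'])-a0))<15]
if M:
    ys,xs=np.nonzero(M[0]);u,l,_=np.linalg.svd(np.c_[xs,ys]-[xs.mean(),ys.mean()],full_matrices=False);print('dir scene',_[0],xs.mean(),ys.mean(),len(xs))
    e=np.diff(proj(s,[statp([0,-70,70]),statp([0,70,70])]),axis=0)[0];print('exp',e/np.linalg.norm(e))
L=[[x for x in nets.mark_of('lamp_grip',m)] for m in(s,d,w)];print([[(np.round(x['xy'],1).tolist(),round(x['confidence'],2)) for x in l] for l in L])
if L[0] and L[1]:print(tri([(s,L[0][0]['xy']),(d,L[1][0]['xy'])]))
# lamp plan
q=1.3387; g=lambda q:statp([160-160*np.cos(q),160*np.sin(q),216])
dn=R.from_rotvec(st['eef_rot'])
tan=fr(QS,[np.sin(q),np.cos(q),0]);print('grip',g(q),'tangent',tan)
```

```text
23.475 [ 0.5287 -0.1914  0.2672] [ 0.0405  0.5829 -1.1509]
[array([241.1, 260.3]), array([355.4, 147.5]), array([396.5, 260.1])] [241.5641 260.4621]
[array([330.2, 162.4]), array([372.7, 331.9]), array([227.5, 257.7])] [329.0823 164.9203]
dir scene [-0.7943  0.6076] 238.33424657534246 260.2753424657534 730
exp [ 0.7998 -0.6003]
[[([317.2, 230.7], 0.7), ([237.6, 259.3], 0.44)], [([285.0, 167.7], 0.77)], []]
(array([ 0.6247, -0.0141,  0.2122]), [np.float64(0.0015155906505051888), np.float64(0.0015155906505051745)])
grip [ 0.6264 -0.0157  0.216 ] tangent [0.9216 0.388  0.    ]
```

The mandrel lies true in the V's and the lamp grip is confirmed at (0.6255, -0.015). Moving over it.

{"op": "servo_tool", "data": {"motion": "0 0 0 0.105 0.083 0 1;0 0 0 0.105 0.083 0 1;0 0 0 0.105 0.083 0 1;0 0 0 0.105 0.083 0 1;0 0 0 0.105 0.083 0 1;0 0 0 0 0 0 1;0 0 0 0 0 0 1", "newtons": 40}}

```text
t: 24.8
ee_pos: [0.6235, -0.015, 0.2608]
eef_rot: [-2.029, -2.399, 0.003]
force: [0.3, 0.2, -0.1]
gripper_width: 0.0855
gripper_force: 0.0
```

Run:
```python
from h import *
np.set_printoptions(precision=4,suppress=True)
st=bot.get_state();print(st['t'],st['ee_pos'])
dn=mk(np.array([0,0,-1.]),fr(QS,[1,0,0]))
diff(np.array([.6255,-.015,.182]),dn)
w=optics.get_image('wrist');print([(np.round(x['xy'],1).tolist(),round(x['confidence'],2)) for x in nets.mark_of('lamp_grip',w)],proj(w,[.6255,-.015,.216]))
```

```text
24.8 [ 0.6235 -0.015   0.2608]
turn share [-0.001  0.001  0.   ] shift share [-0.001  0.007  0.263] mm [-0.2  2.  78.8]
[([322.2, 211.0], 0.83)] [[318.2606 211.3881]]
```

{"op": "servo_tool", "data": {"motion": "0 0 0 0 0.007 0.08 1;0 0 0 0 0 0.08 1;0 0 0 0 0 0.06 1;0 0 0 0 0 0.04 1;0 0 0 0 0 0 1"}}

```text
t: 25.52
ee_pos: [0.6253, -0.0146, 0.1823]
eef_rot: [-2.028, -2.397, 0.002]
force: [-0.5, -0.5, 1.0]
gripper_width: 0.0853
gripper_force: 0.0
```

{"op": "servo_tool", "data": {"motion": "0 0 0 0 0 0 -1;0 0 0 0 0 0 -1;0 0 0 0 0 0 -1;0 0 0 0 0 0 -1;0 0 0 0 0 0 -1;0 0 0 0 0 0 -1;0 0 0 0 0 0 -1", "newtons": 40}}

```text
t: 26.4
ee_pos: [0.626, -0.0143, 0.1839]
eef_rot: [2.028, 2.398, 0.0]
force: [-1.2, -0.0, 3.7]
gripper_width: 0.0184
gripper_force: 39.2
```

Run:
```python
from h import *
np.set_printoptions(precision=4,suppress=True)
st=bot.get_state();P=np.array(st['ee_pos']);print(P,st['gripper_width'],st['gripper_force'],st['force'])
c=statp([156,0,0]);v=P-c;q0=1.33
r=R.from_rotvec(st['eef_rot'])
# rows: swing in 12 equal steps about post, fixed orientation
p=P.copy();a0=np.arctan2(v[1],v[0]);rad=np.hypot(v[0],v[1]);th=QS[2]+np.pi
da=(th-a0)%(2*np.pi);print('rad',rad,'da',da)
N=12
for i in range(1,N+1):
    a=a0+da*i/N;pn=np.array([c[0]+rad*np.cos(a),c[1]+rad*np.sin(a),P[2]]);print(np.round(r.inv().apply(pn-p)/.3,3),pn);p=pn
```

```text
[ 0.626  -0.0143  0.1839] 0.018402224048258975 39.21023368835449 [-1.1913 -0.0092  3.7412]
rad 0.16063837776681053 da 1.3641867942321282
[-0.016 -0.059 -0.   ] [ 0.6094 -0.0219  0.1839]
[-0.022 -0.057 -0.   ] [ 0.5938 -0.0313  0.1839]
[-0.029 -0.054 -0.   ] [ 0.5793 -0.0425  0.1839]
[-0.035 -0.05  -0.   ] [ 0.5663 -0.0552  0.1839]
[-0.04  -0.046 -0.   ] [ 0.5547 -0.0693  0.1839]
[-0.045 -0.041  0.   ] [ 0.5448 -0.0846  0.1839]
[-0.049 -0.036  0.   ] [ 0.5367 -0.101   0.1839]
[-0.053 -0.03   0.   ] [ 0.5305 -0.1182  0.1839]
[-0.056 -0.024  0.   ] [ 0.5264 -0.1359  0.1839]
[-0.058 -0.017  0.   ] [ 0.5242 -0.1541  0.1839]
[-0.06 -0.01  0.  ] [ 0.5241 -0.1723  0.1839]
[-0.061 -0.003  0.   ] [ 0.5261 -0.1905  0.1839]
```

The lamp grip is held at a width of 18.4 mm. Swinging it along the arc.

{"op": "servo_tool", "data": {"motion": "0 0 0 -0.016 -0.059 -0.004 -1;0 0 0 -0.022 -0.057 0 -1;0 0 0 -0.029 -0.054 0 -1;0 0 0 -0.035 -0.05 0 -1;0 0 0 0 0 0 -1"}}

```text
t: 27.02
ee_pos: [0.5643, -0.0555, 0.184]
eef_rot: [-2.028, -2.396, 0.003]
force: [-4.6, 1.9, 0.6]
gripper_width: 0.019
gripper_force: 40.1
```

{"op": "servo_tool", "data": {"motion": "0 0 0 -0.04 -0.046 0 -1;0 0 0 -0.045 -0.041 0 -1;0 0 0 -0.049 -0.036 0 -1;0 0 0 -0.053 -0.03 0 -1;0 0 0 0 0 0 -1"}}

```text
t: 27.65
ee_pos: [0.5295, -0.1211, 0.1841]
eef_rot: [2.031, 2.394, -0.005]
force: [1.8, -2.5, -2.8]
gripper_width: 0.0188
gripper_force: 39.8
```

{"op": "servo_tool", "data": {"motion": "0 0 0 -0.056 -0.024 0 -1;0 0 0 -0.058 -0.017 0 -1;0 0 0 -0.06 -0.01 0 -1;0 0 0 -0.061 -0.003 0 -1;0 0 0 0 0 0 -1;0 0 0 0 0 0 -1"}}

```text
t: 28.4
ee_pos: [0.5257, -0.192, 0.1841]
eef_rot: [2.03, 2.396, -0.004]
force: [2.6, -4.4, -5.8]
gripper_width: 0.0184
gripper_force: 39.8
```

Run:
```python
from h import *
np.set_printoptions(precision=4,suppress=True)
st=bot.get_state();print(st['t'],st['ee_pos'],st['force'],st['gripper_width'])
s=optics.get_image('scene');d=optics.get_image('side')
L=[nets.mark_of('lamp_grip',m) for m in (s,d)];print([[(np.round(x['xy'],1).tolist(),round(x['confidence'],2)) for x in l] for l in L],[proj(m,statp([-4,0,216])) for m in (s,d)])
```

```text
28.4 [ 0.5257 -0.192   0.1841] [ 2.5668 -4.4314 -5.8394] 0.018447609891126582
[[([232.9, 233.6], 0.76), ([242.1, 256.8], 0.69)], [([330.3, 131.8], 0.6), ([311.9, 232.7], 0.41)]] [array([[230.8069, 233.5287]]), array([[331.3775, 130.3483]])]
```

The lamp grip is at scene (232.9,233.6), within about 2 px of the target. Releasing and rising clear.

{"op": "servo_tool", "data": {"motion": "0 0 0 0 0 0 1;0 0 0 0 0 0 1;0 0 0 0 0 0 1;0 0 0 0 0 0 1;0 0 0 0 0 0 1;0 0 0 0 0 0 1;0 0 0 0 0 -0.03 1;0 0 0 0 0 -0.06 1;0 0 0 0 0 -0.1 1;0 0 0 0 0 -0.1 1;0 0 0 0 0 -0.1 1;0 0 0 0 0 0 1;0 0 0 0 0 0 1"}}

```text
t: 30.22
ee_pos: [0.5256, -0.1905, 0.3014]
eef_rot: [2.028, 2.399, -0.001]
force: [-0.2, 0.5, -0.3]
gripper_width: 0.0855
gripper_force: 0.0
```

Run:
```python
from h import *
np.set_printoptions(precision=4,suppress=True)
st=bot.get_state();print(st['t'],st['ee_pos'],st['force'])
s=optics.get_image('scene');d=optics.get_image('side')
near=lambda l,q:min(l,key=lambda x:np.hypot(*(np.array(x['xy'])-q)))['xy']
for k,X in(('lamp_grip',statp([-4,0,216])),('mandrel_mid',statp([-4,0,70])),('tin_cup',[.614,-.005,0]),('hammer',[.414,.028,0]),('plates',[.73,.011,0])):
    print(k,X,[(np.round(near(l,proj(m,X)[0]),1),proj(m,X)[0]) if l else None for m in(s,d) for l in [nets.mark_of(k,m)]])
    if k=='lamp_grip':
        print(tri([(m,near(nets.mark_of(k,m),proj(m,X)[0])) for m in (s,d)]))
```

```text
30.225 [ 0.5256 -0.1905  0.3014] [-0.2292  0.4985 -0.3201]
lamp_grip [ 0.5268 -0.1904  0.216 ] [(array([232.4, 229.5]), array([230.8069, 233.5287])), (array([330.5, 131.4]), array([331.3775, 130.3483]))]
(array([ 0.5253, -0.1817,  0.2215]), [np.float64(0.003008870311531637), np.float64(0.003008870311531558)])
mandrel_mid [ 0.5268 -0.1904  0.07  ] [(array([243.8, 261.1]), array([240.6808, 259.4234])), (array([331.8, 165.5]), array([330.3167, 164.9542]))]
tin_cup [0.614, -0.005, 0] [(array([313.7, 261.8]), array([316.9655, 261.7568])), (array([290.6, 221.4]), array([291.2186, 218.3558]))]
hammer [0.414, 0.028, 0] [(array([289.1, 205.9]), array([291.6451, 206.062 ])), (array([354.4, 238.5]), array([353.3971, 237.6623]))]
plates [0.73, 0.011, 0] [(array([347.4, 293.7]), array([344.6526, 292.2958])), (array([254.1, 214.6]), array([253.794 , 216.3727]))]
```

All in place, so I'm handing it in.

```bash
python3 -c "
from rig import bot
print(bot.job_done())"
```

```text
the job is handed in; nothing more can be done
None
```

The job is handed in at about 30 s of the 72 s allowed, with no verdict shown: by the last camera check the mandrel lies across both V blocks, the lamp head stands over its middle within about 10 mm, the gripper is open and clear, and the hammer, cup and plates are where they were.

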